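# Shut the toolbox and snap both latches over

## Task

Push the lid of the toolbox down until it is fully shut, and only then push each of its two front latches up and over the lid with the fingertips, so that both snap past centre and stay folded over the lid. Only push with the fingers: do not shove or lift the toolbox, and leave the bowl, filter, brush and tweezers as they are.

Things in the scene. Friction and masses are not known exactly. Their poses are not given: they have to be found in the camera images.
- toolbox: Grey plastic toolbox, open at the top, full of tools, standing loose on the bench, about 4 kg. 180 mm (x) by 340 mm (y), walls 120 mm high; with the lid shut 140 mm high. Origin: centre of its underside; z up; its front, with the latches, faces its own -x (towards the robot, turned up to 0.3 rad); y to its left.
- lid (a joint): Angle of the dark grey lid in rad: 0 = fully shut (shut is below 0.04), grows as it opens upward; starts at 0.45 to 0.9, upper stop 1.2. The lid is a flat slab 180 by 340 by 18 mm, 0.3 kg, hinged along the toolbox's rear (+x) top edge. Its hinge is stiff (friction), so it stays at whatever angle it is left; it needs about 1 to 5 N at its front edge to push down. A flat carrying handle in the middle of its top stands up only 4 mm.
- lid_hinge (a point): Point on the lid's hinge line, mid-width: 90 mm behind the toolbox's centre (toolbox +x), 122 mm above the bench. The lid's underside passes through it. Its axes turn with the lid.
- lid_edge (a point): Middle of the lid's front edge, on its upper (outer) face: 180 mm from the hinge line along the lid and 18 mm out from the lid's underside. Moves with the lid; 140 mm above the bench when shut.
- latch_left (a joint): Angle of the latch lever at the toolbox's left (toolbox +y) in rad: 0 = open, leaning out from the front (toolbox -x) 0.5 rad from upright; 0.5 = upright, which is its centre; 1.8 = snapped shut, folded back over the lid, 1.3 rad beyond upright (counted shut above 1.65).
- latch_right (a joint): The same for the latch lever at the toolbox's right (toolbox -y). For both: A spring drives the lever from the centre to whichever stop it is nearer; it takes about 2 N at the tip, towards toolbox +x, to bring it upright, after which it snaps over by itself. Anything pressing down on the tip of the open lever jams it against its stop.
- latch_left_pivot (a point): Middle of the left latch's pivot, parallel to the toolbox's y axis: in the toolbox frame x -101, y +100, z 146 mm, just in front of the lid's front edge and 6 mm above the shut lid's top. The pivot is held between two cheeks 7 mm thick (56 mm over both), 14 mm deep, ending 6 mm above the pivot.
- latch_left_tip (a point): Middle of the free end of the left latch lever: a light grey plastic paddle 36 mm wide and 6 mm thick (9 mm at the tip), its end 50 mm from the pivot. Open, it stands 24 mm in front of (toolbox -x) and 44 mm above the pivot; it rises 6 mm on its way upright.
- latch_right_pivot (a point): Middle of the right latch's pivot: in the toolbox frame x -101, y -100, z 146 mm; otherwise as on the left.
- latch_right_tip (a point): Middle of the free end of the right latch lever, as on the left.
- bowl: Matt white ceramic bowl, 120 mm across, 55 mm high, loose. Origin: centre of its underside. A bystander.
- filter: Beige exhaust filter cassette, 100 by 120 by 33 mm, lying flat, loose. Origin: centre of its underside. A bystander.
- brush: Orange nylon brush, 205 mm long (own x), up to 36 mm wide, 25 mm high, lying bristles down, loose; reaches 110 mm to +x (bristle head) and 95 mm to -x from its origin, which lies on the bench under it. A bystander.
- tweezers: Steel tweezers, 130 mm long (own x), about 17 mm wide, 4 mm thick, lying flat, loose. Origin: centre of its underside. A bystander.

How it is judged:
By the outcome, as a careful person would: the job done as asked, in the order asked, and still so for the second after the job is handed in, with the robot touching nothing.
It also fails if it takes over 51 s, if anything falls off the work surface, if the arm or the gripper's body presses on something with over 40 N, if the wrist force passes 120 N, or if a joint passes its speed limit or range.

## Robot

A 6-joint arm with a two-finger parallel gripper is mounted at the origin on the work surface. World frame = base frame: x ahead of the robot, y to its left, z up, the work surface at z = 0. Lengths are in m, angles in rad, forces in N, time in s.
With the tool pointing down it reaches from about 0.25 to 0.775 m from the base axis. Payload 8.9 kg.
Tool frame: the origin (TCP) lies on the centre line of the jaws, within the pads' length; the fingertips stand 14 mm ahead of it and the grasp point (between the pads) lies 5 mm behind it; z points along the fingers, y is the line along which they close (so a half turn about z gives the same grasp; the last joint's range is limited). The gripper opens to 85 mm and grips with 20 to 120 N. Pads are 22 mm wide; open, the fingers measure 114 mm over their backs; the gripper's body (76 mm by 85 mm) begins 54 mm behind the grasp point. The pads swing forward as they close: fully open they stand 13 mm farther back than shut.
Start: joints at [0.971, 0.291, -0.153, 1.127, 0, 1.431], TCP at [0.233, 0.47, 0.245] pointing down, gripper open.
Joint ranges: [-2.52, 2.52], [-0.91, 1.74], [-1.3, 1.37], [-1.96, 2.02], [-1.52, 1.47], [-3.14, 3.14]. Speed limits (rad/s): [2.22, 2.22, 2.79, 3.14, 3.14, 3.14].

## Interface

Orientations are given as [roll, pitch, yaw] about the fixed x, y, z axes, in that order (R = Rz(yaw) Ry(pitch) Rx(roll)).
In Python, from cell import bot gives the robot as it stands. The module is installed in compiled form; this text tells all that it offers.
- The arm moves only by the tool arm_command, never from a script. Its argument "rows" is a list of rows, each a list of 7 numbers: the turn, a rotation vector about the tool's x, y, z in rad, then the shift along the tool's x, y, z in cm, then the opening, from 0 (shut) to 1 (fully open). In form: [[rx, ry, rz, dx, dy, dz, fingers], ...]. A call has 1 to 12 rows; each row is the pose to reach, as a shift and turn from the pose commanded when the call began, along the tool's axes at that moment; what a row does not reach only later rows make up. A row lasts 1/12 s, in which the tool goes at most 41.7 mm and 7.16 degrees, less where a joint would pass 70% of its speed; a pose out of reach is approached as far as the arm can. A call with a gripper value outside its range is refused whole. The fingers move at their own pace and stop on an object; "newtons" is the grip in N (left out, the last holds). Time passes only in rows, so rows that repeat a pose let the fingers close. It gives the time, the measured TCP pose, the force and the opening at its end, in the units of the state.
- bot.observe(): the state, without advancing time (a new reading comes with each control period).
- bot.grab_frame(name): name is "scene" or "top" or "wrist"; returns a dict with "frame" (480x640x3 uint8, red, green, blue), "z_map" (480x640 float32, m along the optical axis (not along the pixel's ray), 0 where there is no reading), "mtx" (3x3 intrinsics, pixels), "view" (4x4, takes a point from world to camera coordinates). Camera axes: x right, y up, looking along -z (the intrinsics and any distortion apply to the point x, -y, -z); pixel columns grow to the right and rows downward; lengths in m; the calibration is good to about 2 mm. The wrist camera is an equidistant fisheye: a pixel r from the principal point sees the ray r / f radians off the axis. A picture is of the moment at which its call begins.
- bot.job_done(): hands the job in, once; it reports no verdict.
The state is a dict: "t": time; "qpos": joint angles; "joint_vel": joint speeds; "joint_efforts": joint torques, N m; "tool_pos": TCP position; "tool_rot": TCP orientation; "contact_force": force on the tool from outside, world axes, zero at the start; "torque": the same for the moment, N m; "opening": opening from 0.0 (shut) to 1.0 (fully open).
Only numpy, scipy, OpenCV 4.12 (cv2) and the standard library are available. Lean on these libraries where they do the work, as an engineer would, in place of code of your own. Each camera call takes 0.05 s, during which the arm holds its last target. There are 200 camera calls.

## Working session

There is one attempt and no reset: what is moved stays moved. The work goes in short steps, Python scripts to look and compute and a tool call to move; the robot and the scene stay as the last step left them, time stands still between calls to the robot, and variables do not carry over. Pictures are saved under pics/ and viewed, on a budget of 10 in all, crops included, one or two more only if the job needs it, and the job is handed in when it is done.

Besides the shell and the picture viewer there is one more tool, called as name([rows], argument=value, ...), one row to a line, values as JSON. arm_command: Moves the arm, as the interface text tells. Its arguments: {"type":"object","properties":{"rows":{"type":"array"},"newtons":{"type":"number"}},"required":["rows"]}

```bash
mkdir -p pics
cat > h.py <<'E'
import numpy as np, cv2
from cell import bot
from scipy.spatial.transform import Rotation as R
def cloud(f):
    z=f["z_map"]; K=f["mtx"]; v,u=np.mgrid[0:480,0:640]
    p=np.stack([(u-K[0,2])/K[0,0]*z,-(v-K[1,2])/K[1,1]*z,-z,np.ones_like(z)],-1)
    w=p@np.linalg.inv(f["view"]).T
    w=w[...,:3]; w[z<=0]=np.nan
    return w
def save(n,im): cv2.imwrite(f"pics/{n}.png",im[...,::-1])
E
python3 - <<'E'
from h import *
s=bot.observe(); print(s)
a=bot.grab_frame("scene");b=bot.grab_frame("top")
np.savez("f0.npz",**{f"{n}_{k}":f[k] for n,f in(("s",a),("t",b)) for k in f})
save("s0",a["frame"]);save("t0",b["frame"])
print(a["mtx"],a["view"],b["mtx"],b["view"],sep="\n")
E
```

```text
{'t': 0.0, 'qpos': array([ 9.70726309e-01,  2.91262363e-01, -1.54139602e-01,  1.12667925e+00,
       -7.13253172e-06,  1.43147195e+00]), 'joint_vel': array([ 5.39676819e-04, -7.34585180e-04, -5.26703577e-04,  1.83905320e-04,
       -6.29216953e-05, -1.14023177e-03]), 'joint_efforts': array([-2.51408550e-03, -5.37147081e+01,  3.31364751e+01,  1.61828776e-02,
       -2.29662564e-04,  1.17086671e-06]), 'tool_pos': array([0.23319484, 0.46989986, 0.24473664]), 'tool_rot': array([-3.14031923e+00, -1.71374142e-04,  2.68084691e+00]), 'contact_force': array([-0.87265603, -0.88541922,  0.89664867]), 'torque': array([-0.00409135,  0.01968115,  0.05735765]), 'opening': 1.0044385245215701}
[[565.9068533    0.         308.27888928]
 [  0.         565.9068533  235.3429393 ]
 [  0.           0.           1.        ]]
[[-0.57064065  0.821122    0.01130935  0.29250188]
 [-0.62659155 -0.44427038  0.64031778  0.24085641]
 [ 0.53080343  0.35830501  0.76802685 -1.82466057]
 [ 0.          0.          0.          1.        ]]
[[569.82935405   0.         336.97056617]
 [  0.         569.82935405 238.94716291]
 [  0.           0.           1.        ]]
[[ 0.01199431 -0.99992154 -0.00361212 -0.01622118]
 [ 0.97717289  0.01095501  0.212163   -0.54179087]
 [-0.21210678 -0.00607442  0.97722762 -1.26879718]
 [ 0.          0.          0.          1.        ]]
```

View pics/s0.png

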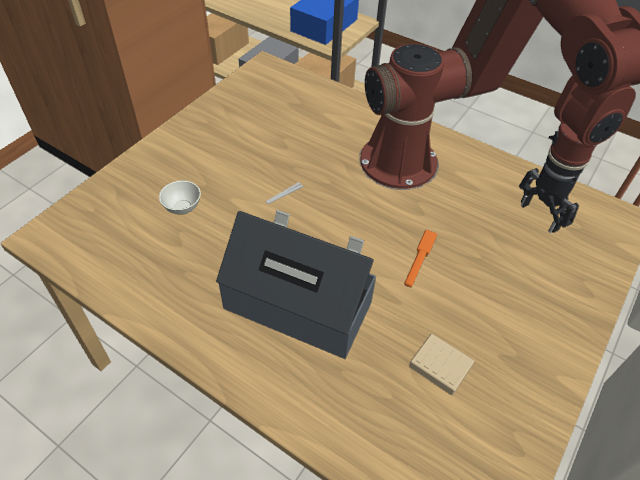

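View pics/t0.png

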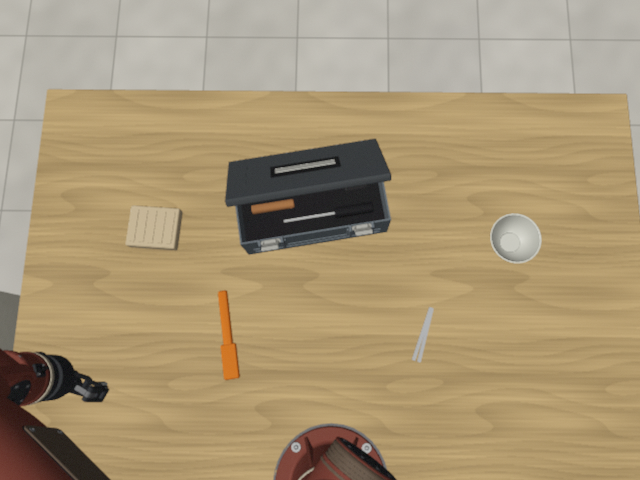

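Scene view: box centred near (290,280), with the lid half open and the latches sticking up at (280,216) and (355,242). Top view: lid quad (228,160)-(390,180), latches near (270,243) and (362,229). The bystanders are well clear of the box.

Run:
```python
from h import *
d=np.load("f0.npz")
C={}
for n in "st":
    f={k:d[f"{n}_{k}"] for k in("frame","z_map","mtx","view")}
    w=cloud(f); im=f["frame"].astype(int); C[n]=(w,im)
    x0,y0,x1,y1=dict(s=(205,190,385,365),t=(215,130,400,260))[n]
    m=np.zeros(im.shape[:2],bool); m[y0:y1,x0:x1]=1
    m&=(w[...,2]>0.012)
    # lid plane: pixels in top dark
    val=im.max(-1)
    lidm=m&(w[...,2]>0.15)&(val<90)
    P=w[lidm]; 
    # ransac-lite plane
    best=None; rng=np.random.default_rng(0)
    for _ in range(300):
        q=P[rng.choice(len(P),3)]; nn=np.cross(q[1]-q[0],q[2]-q[0]); L=np.linalg.norm(nn)
        if L<1e-5: continue
        nn/=L; k=abs((P-q[0])@nn)<0.003
        if best is None or k.sum()>best.sum(): best=k
    Q=P[best]; c=Q.mean(0); nn=np.linalg.svd(Q-c)[2][2]; nn*=np.sign(nn[2])
    print(n,"lid plane",len(P),best.sum(),"n",nn,"angle",np.arccos(nn[2]),"yaw",np.arctan2(-nn[1],-nn[0]))
    yaw=np.arctan2(-nn[1],-nn[0])
    ex=np.array([np.cos(yaw),np.sin(yaw),0]);ey=np.array([-ex[1],ex[0],0])
    al=np.cross(nn,ey); al=np.cross(ey,nn) # along lid toward rear
    for q in (al,ey): print("  ext",np.percentile(Q@q,[0.5,99.5]),np.ptp(Q@q))
    lo=(Q@al); print("  front edge pt z",Q[lo<np.percentile(lo,2)].mean(0),Q[lo>np.percentile(lo,98)].mean(0), "mid", c)
    # latches: light grey
    g=m&(val>95)&(np.ptp(im,axis=-1)<30)&(w[...,2]>0.14)
    num,lab,st,ce=cv2.connectedComponentsWithStats(g.astype(np.uint8))
    for i in range(1,num):
        if st[i,4]>15:
            q=w[lab==i]; print("  light",ce[i],st[i,4],q.mean(0),q.min(0),q.max(0), "top", q[q[:,2]>np.percentile(q[:,2],80)].mean(0))
```

```text
s lid plane 9359 7118 n [0.67738123 0.12304805 0.72526812] angle 0.7593725703411013 yaw -2.9618994644238663
  ext [-0.41997394 -0.26364464] 0.16112325359857566
  ext [-0.10679053  0.22829317] 0.3398985632023699
  front edge pt z [0.71949016 0.07700343 0.15160827] [0.6101003  0.04796943 0.25735417] mid [0.66326834 0.06551068 0.20515709]
  light [281.28961749 218.07650273] 183 [ 0.54169296 -0.06497747  0.1767073 ] [ 0.52757277 -0.08331147  0.15671585] [ 0.55650035 -0.04723874  0.19373002] top [ 0.53526598 -0.06678228  0.18954537]
  light [354.93103448 244.26600985] 203 [0.50658559 0.131209   0.17677291] [0.48858071 0.11212092 0.15804263] [0.52257553 0.14892437 0.19398881] top [0.50032861 0.13057133 0.18953359]
  light [290.68065268 271.06993007] 429 [0.67498931 0.06089767 0.19944505] [ 0.65605834 -0.00633008  0.18956807] [0.69279805 0.12347397 0.20978598] top [0.67113807 0.06239431 0.20542016]
t lid plane 6139 5157 n [0.67618627 0.12295041 0.72639888] angle 0.7577287172067234 yaw -2.961728478643502
  ext [-0.41828055 -0.25955406] 0.16546255428713025
  ext [-0.10479281  0.22630702] 0.33539243961686804
  front edge pt z [0.71822848 0.06501542 0.15147395] [0.60824254 0.02674296 0.25873332] mid [0.65593204 0.0581667  0.21080713]
  light [304.67197452 165.76433121] 314 [0.66956327 0.05986152 0.20170598] [ 0.65267276 -0.0046484   0.18868128] [0.68794245 0.12391217 0.21108778] top [0.66472501 0.0619876  0.20666862]
  light [361.63362069 228.04741379] 232 [ 0.54196376 -0.06296861  0.17078633] [ 0.52230693 -0.08856252  0.144562  ] [ 0.5623439  -0.03409096  0.19527162] top [ 0.5297117  -0.06518474  0.19135453]
  light [269.49785408 243.21030043] 233 [0.50673324 0.13254563 0.17064177] [0.48767649 0.10809925 0.14198413] [0.52776096 0.16278776 0.19324874] top [0.49446716 0.13145154 0.19075861]
```

```bash
cat >> h.py <<'E'
# toolbox frame from lid plane and latch tips (scene/top agree within ~2 mm)
YAW=0.180; BX=0.6345; BY=-0.0607   # box centre along ex, ey
ex=np.array([np.cos(YAW),np.sin(YAW),0]); ey=np.array([-ex[1],ex[0],0]); C0=BX*ex+BY*ey
RT=R.from_euler("xyz",[np.pi,0,YAW+np.pi])
def st():
    s=bot.observe(); p=s["tool_pos"]-C0
    print("t %.2f box x %.1f y %.1f z %.1f mm"%(s["t"],*(1e3*np.array([p@ex,p@ey,p[2]]))),"rot",s["tool_rot"].round(4),"F box",(s["contact_force"]@np.stack([ex,ey,[0,0,1]]).T).round(1),"op %.2f"%s["opening"]); return s
def go(x,y,z):  # target TCP in box frame, mm -> row entries
    s=st(); R0=R.from_euler("xyz",s["tool_rot"])
    d=R0.inv().apply(C0+(x*ex+y*ey+np.array([0,0,z]))/1e3-s["tool_pos"])*100
    print((x,y,z),"->",(R0.inv()*RT).as_rotvec().round(3),d.round(2))
E
python3 -c "
from h import *
print(C0); go(-30,0,345)"
```

```text
[0.63511592 0.05387495 0.        ]
t 0.10 box x -320.9 y 481.3 z 244.8 mm rot [-3.1404e+00 -2.0000e-04  2.6807e+00] F box [0.3 0.1 0.5] op 1.00
(-30, 0, 345) -> [-0.001 -0.001 -0.641] [-52.09 -21.2  -10.  ]
```

arm_command([
  [0,0,-0.1,-5,-2,-8,0],
  [0,0,-0.64,-52.1,-21.2,-10,0],
  [0,0,-0.64,-52.1,-21.2,-10,0],
  [0,0,-0.64,-52.1,-21.2,-10,0],
  [0,0,-0.64,-52.1,-21.2,-10,0],
  [0,0,-0.64,-52.1,-21.2,-10,0],
  [0,0,-0.64,-52.1,-21.2,-10,0],
  [0,0,-0.64,-52.1,-21.2,-10,0],
  [0,0,-0.64,-52.1,-21.2,-10,0],
  [0,0,-0.64,-52.1,-21.2,-10,0],
  [0,0,-0.64,-52.1,-21.2,-10,0],
  [0,0,-0.64,-52.1,-21.2,-10,0],
], newtons=20)

```text
t: 1.1
tool_pos: [0.5376, 0.1253, 0.3327]
tool_rot: [3.142, -0.0, -2.963]
contact_force: [0.8, 0.6, 0.2]
opening: 0.0
```

```bash
python3 -c "
from h import *
go(-18,0,330)"
```

```text
t 1.10 box x -83.2 y 87.7 z 332.7 mm rot [ 3.1415e+00 -4.0000e-04 -2.9626e+00] F box [0.9 0.4 0.2] op 0.00
(-18, 0, 330) -> [ 0.    -0.    -0.001] [-6.53 -8.77  0.26]
```

arm_command([
  [0,0,0,-7.7,-8.8,2.2,0],
  [0,0,0,-7.7,-8.8,3.2,0],
  [0,0,0,-7.7,-8.8,3.2,0],
  [0,0,0,-7.7,-8.8,3.2,0],
  [0,0,0,-7.7,-8.8,3.2,0],
  [0,0,0,-7.7,-8.8,3.2,0],
])

```text
t: 1.6
tool_pos: [0.6277, 0.0546, 0.3002]
tool_rot: [3.141, -0.001, -2.963]
contact_force: [0.4, -0.3, 0.5]
opening: -0.0
```

Run:
```python
from h import *
st()
r=165
x0,z0=-6,262.5
for a in np.arange(.758,-.06,-.06):
    print("%.2f x %.1f z(tcp,14) %.1f"%(a,90-r*np.cos(a)+18*np.sin(a)+11*np.cos(a/2)*(a>0.02),122+r*np.sin(a)+18*np.cos(a)+14))
```

```text
t 1.60 box x -7.2 y 2.0 z 300.2 mm rot [ 3.1410e+00 -1.2000e-03 -2.9626e+00] F box [ 0.4 -0.4  0.5] op -0.00
0.76 x -7.2 z(tcp,14) 262.5
0.70 x -14.5 z(tcp,14) 255.8
0.64 x -21.4 z(tcp,14) 248.7
0.58 x -27.8 z(tcp,14) 241.2
0.52 x -33.8 z(tcp,14) 233.3
0.46 x -39.3 z(tcp,14) 225.1
0.40 x -44.3 z(tcp,14) 216.5
0.34 x -48.9 z(tcp,14) 207.7
0.28 x -52.8 z(tcp,14) 198.6
0.22 x -56.3 z(tcp,14) 189.3
0.16 x -59.1 z(tcp,14) 179.7
0.10 x -61.5 z(tcp,14) 170.1
0.04 x -63.2 z(tcp,14) 160.3
-0.02 x -75.4 z(tcp,14) 150.4
```

arm_command([
  [0,0,0,0,0,1,0],
  [0,0,0,0,0,2,0],
  [0,0,0,0,0,3,0],
  [0,0,0,0.1,0,3.8,0],
  [0,0,0,0.7,0,4.5,0],
  [0,0,0,1.4,0,5.2,0],
  [0,0,0,2.1,0,5.9,0],
  [0,0,0,2.1,0,5.9,0],
])

```text
t: 2.27
tool_pos: [0.6057, 0.0509, 0.2401]
tool_rot: [3.141, -0.002, -2.962]
contact_force: [0.3, -0.6, 0.7]
opening: -0.002
```

```bash
python3 -c "
from h import *
st()
f=bot.grab_frame('scene'); save('s1',f['frame'])"
```

```text
t 2.27 box x -29.5 y 2.4 z 240.1 mm rot [ 3.1411e+00 -2.3000e-03 -2.9619e+00] F box [ 0.2 -0.7  0.7] op -0.00
```

View pics/s1.png

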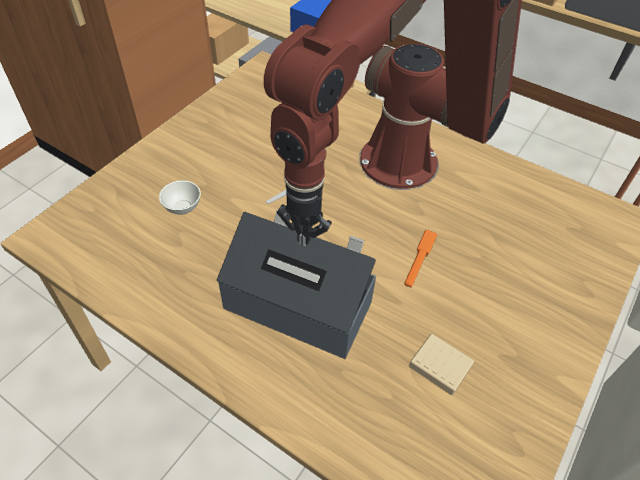

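arm_command([
  [0,0,0,0.6,0,0.8,0],
  [0,0,0,1.1,0,1.6,0],
  [0,0,0,1.6,0,2.5,0],
  [0,0,0,2.0,0,3.4,0],
  [0,0,0,2.4,0,4.3,0],
  [0,0,0,2.8,0,5.2,0],
  [0,0,0,3.1,0,6.1,0],
  [0,0,0,3.3,0,7.0,0],
  [0,0,0,3.3,0,7.0,0],
])

```text
t: 3.07
tool_pos: [0.5739, 0.0448, 0.1699]
tool_rot: [3.141, -0.003, -2.962]
contact_force: [0.4, 0.2, -0.3]
opening: 0.002
```

```bash
cat >> h.py <<'E'
def lid(f):
    w=cloud(f); im=f["frame"].astype(int); q=w-C0; x=1e3*(q@ex); y=1e3*(q@ey); z=1e3*w[...,2]
    m=(z>125)&(z<300)&(x>-85)&(x<110)&(abs(y)<165)&(abs(y)>75)&(im.max(-1)<110)
    P=w[m]; rng=np.random.default_rng(0); best=np.zeros(1)
    for _ in range(300):
        t=P[rng.choice(len(P),3)]; n=np.cross(t[1]-t[0],t[2]-t[0]); L=np.linalg.norm(n)
        if L<1e-5: continue
        k=abs((P-t[0])@(n/L))<.003
        if k.sum()>best.sum(): best=k
    Q=P[best]; c=Q.mean(0); n=np.linalg.svd(Q-c)[2][2]; n*=np.sign(n[2])
    print("lid angle %.3f yaw %.3f n %d  z range %.1f %.1f"%(np.arctan2(n@ex,n[2]),np.arctan2(n[1],n[0]),len(Q),*(1e3*np.percentile(Q[:,2],[1,99]))))
    return x,y,z,im
E
python3 -c "
from h import *
st()
lid(bot.grab_frame('scene'))"
```

```text
t 3.07 box x -61.8 y 2.1 z 169.9 mm rot [ 3.1411e+00 -2.5000e-03 -2.9623e+00] F box [ 0.5  0.1 -0.3] op 0.00
lid angle 0.087 yaw 0.183 n 3645  z range 138.2 156.4
```

arm_command([
  [0,0,0,0.1,0,0.6,0],
  [0,0,0,0.1,0,1.1,0],
  [0,0,0,0.1,0,1.4,0],
  [0,0,0,0.1,0,1.6,0],
  [0,0,0,0.1,0,1.7,0],
  [0,0,0,0.1,0,1.7,0],
])

```text
t: 3.62
tool_pos: [0.5741, 0.0446, 0.1544]
tool_rot: [3.141, -0.0, -2.962]
contact_force: [-0.4, -0.4, 0.7]
opening: -0.001
```

```bash
python3 -c "
from h import *
st()
lid(bot.grab_frame('scene'))"
```

```text
t 3.62 box x -61.7 y 1.8 z 154.4 mm rot [ 3.1415e+00 -1.0000e-04 -2.9624e+00] F box [-0.5 -0.3  0.7] op -0.00
lid angle 0.001 yaw 1.427 n 3603  z range 136.4 142.6
```

arm_command([
  [0,0,0,0,0,0.2,0],
  [0,0,0,0,0,0.4,0],
  [0,0,0,0,0,0.4,0],
  [0,0,0,0,0,0.4,0],
])

```text
t: 4.0
tool_pos: [0.5745, 0.0446, 0.1538]
tool_rot: [-3.141, 0.003, -2.962]
contact_force: [-10.9, 0.8, 30.9]
opening: -0.002
```

arm_command([
  [0,0,0,0,0,-3,0],
  [0,0,0,0,0,-7,0],
  [0,0,0,0,0,-10,0],
  [0,0,0,4,4,-10,0],
  [0,0,0,7.5,7.5,-10,0],
  [0,0,0,10.5,9.8,-10,0],
  [0,0,0,10.5,9.8,-10,0],
  [0,0,0,10.5,9.8,-10,0],
  [0,0,0,10.5,9.8,-10,0],
])

```text
t: 4.75
tool_pos: [0.453, 0.1229, 0.2512]
tool_rot: [-3.141, 0.001, -2.961]
contact_force: [0.8, -1.3, -0.8]
opening: 0.002
```

```bash
cat >> h.py <<'E'
def latches(x,y,z,im):
    g=(im.max(-1)>95)&(np.ptp(im,axis=-1)<30)&(z>144)&(z<205)&(x>-150)&(x<-30)&(abs(abs(y)-100)<35)
    for s,n in((1,"left"),(-1,"right")):
        k=g&(y*s>0)
        if k.sum()<10: print(n,"few",k.sum()); continue
        print(n,k.sum(),"x %.0f..%.0f y mean %.0f z %.0f..%.0f"%(*np.percentile(x[k],[2,98]),y[k].mean(),*np.percentile(z[k],[2,98])))
E
python3 -c "
from h import *
go(-165,100,184)
for n in('scene','top'):
  f=bot.grab_frame(n); latches(*lid(f))
save('t1',f['frame'][130:270,200:420].repeat(3,0).repeat(3,1))"
```

```text
t 4.75 box x -166.8 y 100.5 z 251.2 mm rot [-3.1414e+00  1.5000e-03 -2.9608e+00] F box [ 0.5 -1.4 -0.8] op 0.00
(-165, 100, 184) -> [-0.     0.001  0.001] [-0.17 -0.05  6.72]
lid angle -0.000 yaw -2.136 n 3671  z range 136.5 142.5
left 334 x -124..-92 y mean 100 z 146..192
right 295 x -124..-94 y mean -100 z 145..192
lid angle 0.004 yaw 0.018 n 2448  z range 136.6 142.6
left 17 x -109..-97 y mean 76 z 149..156
right 230 x -129..-98 y mean -98 z 148..193
```

View pics/t1.png

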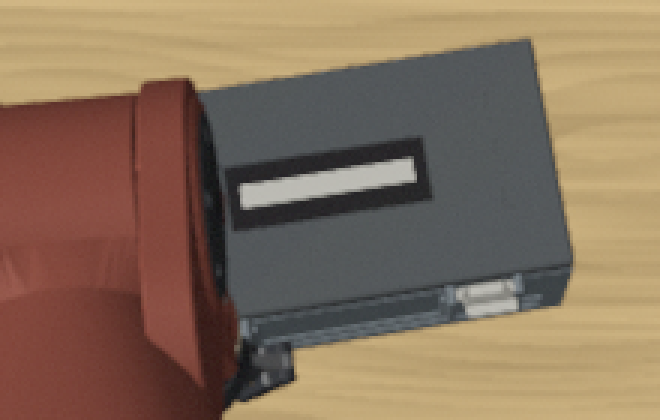

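The crop shows the lid flat with its handle at (330,185). The right latch is open at (490,295), and the gripper stands in front of the left latch. The lid measures 0.00 rad and the box has not moved, so the left latch is next.

arm_command([
  [0,0,0,0,0,3,0],
  [0,0,0,0,0,6.7,0],
  [0,0,0,0,0,6.7,0],
  [0,0,0,-1.5,0,6.7,0],
  [0,0,0,-2.5,0,6.7,0],
  [0,0,0,-3.5,0,6.7,0],
  [0,0,0,-4.5,0,6.7,0],
  [0,0,0,-5.3,0,6.7,0],
  [0,0,0,-6.1,0,6.7,0],
  [0,0,0,-6.8,0,6.7,0],
  [0,0,0,-7.2,0,6.7,0],
  [0,0,0,-7.2,0,6.7,0],
])

```text
t: 5.85
tool_pos: [0.525, 0.1351, 0.1837]
tool_rot: [-3.142, 0.0, -2.963]
contact_force: [-0.6, 0.3, 0.0]
opening: 0.0
```

```bash
python3 -c "
from h import *
st()
f=bot.grab_frame('scene'); latches(*lid(f))"
```

```text
t 5.85 box x -93.7 y 99.7 z 183.7 mm rot [-3.1416e+00  5.0000e-04 -2.9626e+00] F box [-0.6  0.4  0. ] op 0.00
lid angle 0.000 yaw 1.730 n 3473  z range 136.0 142.7
left 289 x -102..-49 y mean 100 z 147..197
right 299 x -123..-94 y mean -100 z 146..193
```

arm_command([
  [0,0,0,0,0,-3,0],
  [0,0,0,0,0,-7,0],
  [0,0,0,3,-3,-7,0],
  [0,0,0,7,-7,-7,0],
  [0,0,0,7,-11,-7,0],
  [0,0,0,7,-15,-7,0],
  [0,0,0,7,-18,-7,0],
  [0,0,0,7,-20,-7,0],
  [0,0,0,7,-20,-7,0],
  [0,0,0,7,-20,-7,0],
])

```text
t: 6.73
tool_pos: [0.4904, -0.075, 0.2535]
tool_rot: [3.141, -0.0, -2.965]
contact_force: [0.2, 0.7, 0.1]
opening: -0.001
```

```bash
python3 -c "
from h import *
go(-165,-100,184)
for n in('scene','top'):
  f=bot.grab_frame(n); latches(*lid(f))"
```

```text
t 6.73 box x -165.4 y -100.9 z 253.5 mm rot [ 3.1412e+00 -4.0000e-04 -2.9647e+00] F box [0.4 0.6 0.1] op -0.00
(-165, -100, 184) -> [ 0.    -0.    -0.003] [-0.04  0.09  6.95]
lid angle -0.003 yaw 2.264 n 3493  z range 135.9 142.8
left 262 x -103..-49 y mean 100 z 147..164
right 300 x -124..-94 y mean -100 z 147..192
lid angle 0.000 yaw -1.215 n 2193  z range 136.5 142.3
left 469 x -107..-56 y mean 101 z 146..164
right few 0
```

Left latch folded over. Now the right one.

arm_command([
  [0,0,0,0,0,3,0],
  [0,0,0,0,0,6.9,0],
  [0,0,0,0,0,6.9,0],
  [0,0,0,-1.5,0,6.9,0],
  [0,0,0,-2.5,0,6.9,0],
  [0,0,0,-3.5,0,6.9,0],
  [0,0,0,-4.5,0,6.9,0],
  [0,0,0,-5.3,0,6.9,0],
  [0,0,0,-6.1,0,6.9,0],
  [0,0,0,-6.8,0,6.9,0],
  [0,0,0,-7.2,0,6.9,0],
  [0,0,0,-7.2,0,6.9,0],
])

```text
t: 7.83
tool_pos: [0.5626, -0.0611, 0.1847]
tool_rot: [-3.141, 0.0, -2.962]
contact_force: [0.2, 0.2, -0.1]
opening: -0.003
```

arm_command([
  [0,0,0,0,0,-3,0],
  [0,0,0,0,0,-7,0],
  [0,0,0,0,0,-10,0],
  [0,0,0,4,0,-12,0],
  [0,0,0,8,0,-12,0],
  [0,0,0,12,0,-12,0],
  [0,0,0,16,0,-12,0],
  [0,0,0,18,0,-12,0],
  [0,0,0,18,0,-12,0],
  [0,0,0,18,0,-12,0],
])

```text
t: 8.67
tool_pos: [0.3839, -0.0936, 0.3052]
tool_rot: [-3.141, 0.001, -2.964]
contact_force: [0.0, -1.2, 0.1]
opening: -0.001
```

```bash
python3 -c "
from h import *
st()
for n in('scene','top'):
  f=bot.grab_frame(n); latches(*lid(f)); save('end_'+n,f['frame'])"
```

```text
t 8.67 box x -273.6 y -100.2 z 305.2 mm rot [-3.1408e+00  1.1000e-03 -2.9639e+00] F box [-0.2 -1.2  0.1] op -0.00
lid angle -0.002 yaw 2.322 n 3486  z range 136.4 143.0
left 263 x -103..-49 y mean 100 z 146..164
right 237 x -103..-50 y mean -100 z 147..164
lid angle 0.008 yaw 0.428 n 3954  z range 135.9 142.5
left 470 x -107..-56 y mean 101 z 146..163
right 400 x -107..-56 y mean -96 z 147..164
```

View pics/end_scene.png

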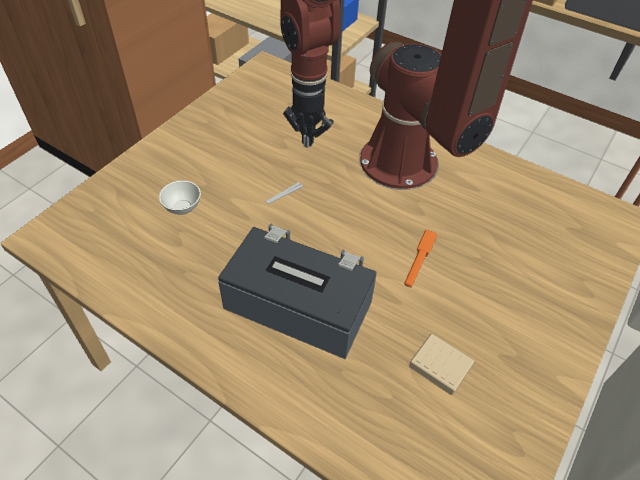

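View pics/end_top.png

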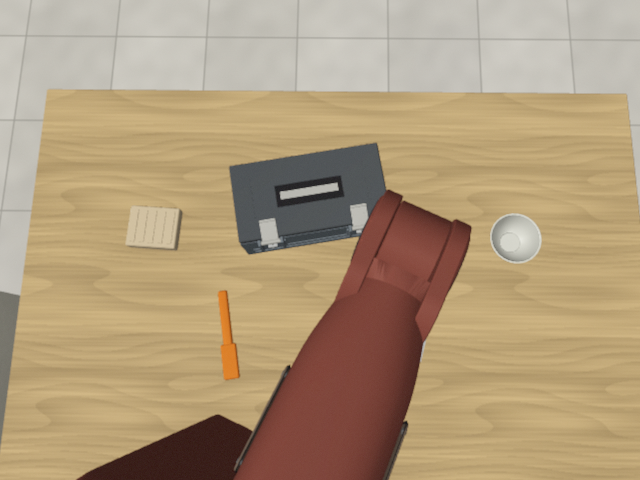

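Both views show the lid shut and both latches folded over it, at (277,233) and (350,260) in the scene view. The bystanders are where they started and the arm is clear.

```bash
python3 -c "
from h import *
bot.job_done(); st()"
```

```text
the job is handed in; nothing more can be done
the job is handed in; nothing more can be done
```

The lid is fully shut and both latches are snapped over it. I handed the job in at about 8.8 s of the 51 s allowed.

With the fingers closed, I pushed the lid down along its arc and finished with a firm press of about 31 N. Then I pushed the left latch past centre with the fingertips, then the right, and backed the arm away.

**Last checks:**
- **Lid:** it measured -0.002 rad in the scene view and 0.008 rad in the top view; anything below 0.04 counts as shut.
- **Latches:** both levers lie back over the lid, reaching about 50 mm behind their pivots. Their highest points are at about 164 mm, which fits the 1.8 rad stop. I judged this from their position and did not measure the angle directly.
- **Toolbox:** the latch positions showed no sign that it moved, within about 2 mm.
- **Bystanders:** the bowl, filter, brush and tweezers look unmoved in the scene view. The arm hides the tweezers in the last top view. I checked these by eye only.

No check failed. A script to read the state after handing in was refused, so I have no reading from the second that followed.

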